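# Seat the perforating head in its die block

### The arm

A 6-joint arm with a two-finger parallel gripper is mounted at the origin on a cart in front of the work surface, level with it; the furniture and walls round the work are solid. World frame = base frame: x ahead of the robot, y to its left, z up, the work surface at z = 0. Lengths are in mm, angles in rad, forces in N, time in s.
With the tool pointing down it reaches from about 350 to 775 mm from the base axis. Payload 7.3 kg.
Tool frame: the origin (TCP) lies on the centre line of the jaws, within the pads' length; the fingertips stand bot.tips_ahead ahead of it and the grasp point (between the pads) lies 5 mm behind it (bot.tips_ahead is the distance from the TCP to the fingertips, in mm); z points along the fingers, y is the direction in which the jaws open and shut (so a half turn about z gives the same grasp; the last joint's range is limited). The gripper opens to 92 mm and grips with 3 to 60 N. Pads are 19 mm wide; open, the fingers measure 130 mm over their backs; the gripper's body (75 mm by 190 mm) begins 47 mm behind the grasp point.
Start: joints at [1.097, 0.342, 1.524, -0, 1.275, -0.146], TCP at [169.015, 497.069, 240.741] pointing down, gripper open.
Joint ranges: [-2.53, 2.53], [-0.77, 2.02], [0.04, 2.7], [-1, 4.14], [0.28, 2.66], [-3.11, 3.11]. Speed limits (rad/s): [2.57, 2.57, 3.14, 3.14, 3.14, 3.14].

### API

Orientations are given as a unit quaternion [x, y, z, w].
In Python, from plant import bot, capture, hand_in gives the robot as it stands.
- The arm moves only by the tool apply_moves, never from a script. Its argument "plan" is a list that holds one entry, the list of rows, each a list of 7 numbers: the shift along the tool's x, y, z in mm, then the turn, a rotation vector about the tool's x, y, z in rad, then the closure, from 0 (fully open) to 1 (shut). In form: [[[x, y, z, rx, ry, rz, jaw], ...]]. A call has 1 to 10 rows; each row is the pose to reach, as a shift and turn from the pose commanded when the call began, along the tool's axes at that moment; what a row does not reach only later rows make up. A row lasts 1/8 s, in which the tool goes at most 62.5 mm and 10.7 degrees, less where a joint would pass 70% of its speed; a pose out of reach is approached as far as the arm can. A call with a gripper value outside its range is refused whole. The fingers move at their own pace and stop on an object; "squeeze" is the grip in N (left out, the last holds). Time passes only in rows, so rows that repeat a pose let the fingers close. It gives the time, the measured TCP pose, the force and the opening at its end, in the units of the state.
- bot.observe(): the state, without advancing time (a new reading comes with each control period).
- capture(name): name is "scene" or "top" or "wrist"; returns a dict with "image" (384x512x3 uint8, red, green, blue), "fx", "fy", "cx", "cy" (pixels), "D" ([k1, k2, p1, p2, k3] as OpenCV has them; the pictures are not rectified), "T" (4x4, takes a point from camera to world coordinates). Camera axes: x right, y up, looking along -z (the intrinsics and any distortion apply to the point x, -y, -z); pixel columns grow to the right and rows downward; lengths in mm; the calibration is good to about 2 mm. A picture is of the moment at which its call begins. There is no depth.
- hand_in(): hands the job in, once; it reports no verdict.
The state is a dict: "t": time; "joint_pos": joint angles; "joint_velocities": joint speeds; "tau": joint torques, N m; "position": TCP position; "ee_rot": TCP orientation; "contact_force": force on the tool from outside, world axes, zero at the start; "torque": the same for the moment, N m; "width": finger opening in mm.
Only numpy, scipy, OpenCV 4.12 (cv2) and the standard library are available. Lean on these libraries where they do the work, as an engineer would, in place of code of your own. Each camera call takes 0.05 s, during which the arm holds its last target.

### The job

The eight-pin perforating head is buried under the sanding block in the blue tray. Take the sanding block off and put it down on the bench clear of the head, then pick the head up and lower it onto the die block so that every pin enters its own hole and the head sits fully home and flush. Keep hold of the head until the pins are well inside the holes (do not drop it in), and leave the tape roll and the other dies alone.

Things in the scene. Friction and masses are not known exactly. Their poses are not given: they have to be found in the camera images.
- tray: Shallow blue sheet-steel tray, fixed, 130 (x) x 170 (y) x 18 mm high, walls and floor 4 mm thick. It lies on the bench either at the robot's left or straight ahead of it. Origin: centre of its underside; y is its long axis, z up.
- punch_head: Loose head, 0.3-0.65 kg, standing on its pins: aluminium bar 46 (x) x 100 (y) x 24 mm with a red stripe, under it eight steel pins, 10 mm thick, 26 long, with half-round tips, at x = -12, +12 and y = -36, -12, +12, +36 mm. Origin: centre of the pattern, in the plane of the pin tips; the bar spans z = 26 to 50 mm. Same after a half turn. Grip the bar across its width, from above.
- sand_block: Sanding block of brown cork colour with a dark underside, loose, solid, 60 (x) x 90 (y) x 30 mm high, 0.1 to 0.25 kg, lying flat on top of the perforating head and nearly parallel to it. Origin: centre of its underside; z up, y its long axis. The bench 0.64 m ahead of the robot's base and 0.12 m to its left is always free to put it down, long side across.
- die_block: Fixed dark steel block in the other of the tray's two places, 80 (x) x 132 (y) x 36 mm, with a foot 10 mm high (bolts to 15 mm) at each end, 174 mm over all in y. In its top eight round holes, 14 mm wide, 30 deep, at x = -12, +12 and y = -36, -12, +12, +36 mm, as the pins. Origin: centre of its underside, z up. With the head fully home the head's origin is 10 mm above this one.
- tape_2: Roll of black tape, 62 x 59 x 19 mm, lying flat at the back left; a bystander. Origin: centre of its underside.
- die_heel: Heel-shaped steel cutting die, an open ring of 74 x 64 x 31 mm, at the right of the bench; a bystander. Origin: centre of its underside.

How it is judged:
By the outcome, as a careful person would: the job done as asked, in the order asked, and still so for the second after the job is handed in, with the robot touching nothing.
It also fails if it takes over 53 s, if anything falls off the work surface, if the arm or the gripper's body presses on something with over 40 N, if the wrist force passes 120 N, or if a joint passes its speed limit or range.

## Working session

There is one attempt and no reset: what is moved stays moved. The work goes in short steps, Python scripts to look and compute and a tool call to move; the robot and the scene stay as the last step left them, time stands still between calls to the robot, and variables do not carry over. Pictures are saved under pics/ and viewed, and the job is handed in when it is done.

Besides the shell and the picture viewer there is one more tool, called after "Request:" as name([rows], argument=value, ...), one row to a line, values as JSON. apply_moves: Moves the arm, as the interface text tells. Its arguments: {"type":"object","properties":{"plan":{"type":"array"},"squeeze":{"type":"number"}},"required":["plan"]}

```bash
mkdir -p pics; ls; python3 - <<'E'
from plant import bot, capture
import cv2,pickle
print(bot.observe(), bot.tips_ahead)
d={}
for n in ("scene","top","wrist"):
    c=capture(n); d[n]=c; cv2.imwrite(f"pics/{n}0.png",c["image"][:,:,::-1]); print(n,c["fx"],c["cx"],c["cy"],c["D"],c["T"].round(3).tolist() if hasattr(c["T"],'round') else c["T"])
pickle.dump(d,open("c0.pkl","wb"))
E
```

```text
pics
{'t': 0.0, 'joint_pos': array([ 1.09696150e+00,  3.42717311e-01,  1.52502359e+00,  3.12071368e-05,
        1.27538287e+00, -1.45982036e-01]), 'joint_velocities': array([-0.00020786,  0.00177149, -0.00144779, -0.00087911, -0.00036343,
       -0.00020204]), 'tau': array([ 1.80094712e-04, -4.31237340e+01, -2.44222873e+01,  7.15648220e-02,
        5.59092604e-02, -1.45700860e-04]), 'position': array([168.84032848, 496.70491603, 240.04545843]), 'ee_rot': array([ 1.63197657e-01,  9.86593097e-01, -7.24533149e-04, -2.47685442e-04]), 'contact_force': array([-0.33753509, -0.26577382, -0.01417756]), 'torque': array([ 0.01815015, -0.02659137, -0.0229342 ]), 'width': 92.01906415238523} 14.0
scene 406.46775433233285 259.0836744258318 192.3281364400467 [0.03701728 0.         0.         0.         0.        ] [[0.634, 0.334, -0.698, -221.492], [-0.773, 0.275, -0.571, -676.659], [0.001, 0.902, 0.433, 578.918], [0.0, 0.0, 0.0, 1.0]]
top 347.7603447022557 250.27785315382846 194.475059315243 [-0.08222364  0.          0.          0.          0.        ] [[-0.007, 0.988, -0.156, 433.44], [-1.0, -0.006, 0.004, -37.196], [0.003, 0.156, 0.988, 925.03], [0.0, 0.0, 0.0, 1.0]]
wrist 316.4400964646035 252.57068845310656 194.94360612469993 [-0.06043223  0.          0.          0.          0.        ] [[0.321, -0.915, -0.244, 102.037], [0.947, 0.31, 0.085, 519.311], [-0.002, -0.258, 0.966, 384.223], [0.0, 0.0, 0.0, 1.0]]
```

View pics/scene0.png

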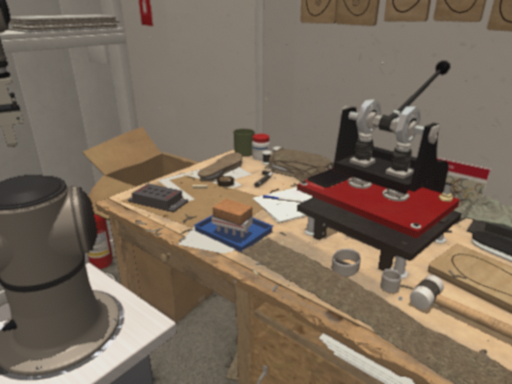

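View pics/top0.png

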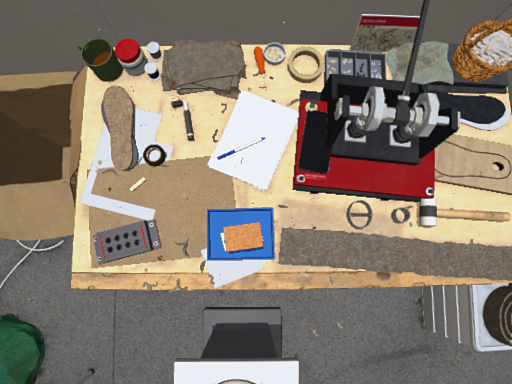

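View pics/wrist0.png

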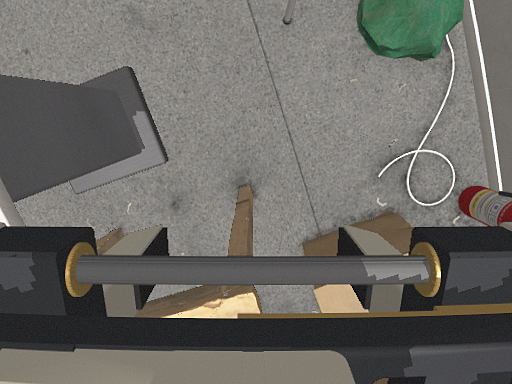

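```bash
cat > h.py <<'E'
import numpy as np, cv2, pickle
from scipy.spatial.transform import Rotation as R
F=np.diag([1.,-1,-1])
def K(c): return np.array([[c["fx"],0,c["cx"]],[0,c["fy"],c["cy"]],[0,0,1.]])
def proj(c,P):
    T=np.array(c["T"]); P=np.atleast_2d(P).astype(float)
    W=(P-T[:3,3])@T[:3,:3]@F
    return cv2.projectPoints(W.reshape(-1,1,3),np.zeros(3),np.zeros(3),K(c),np.array(c["D"]))[0].reshape(-1,2)
def ray(c,uv,z):
    T=np.array(c["T"]); uv=np.atleast_2d(uv).astype(float)
    n=cv2.undistortPoints(uv.reshape(-1,1,2),K(c),np.array(c["D"])).reshape(-1,2)
    d=np.c_[n,np.ones(len(n))]@F@T[:3,:3].T; o=T[:3,3]
    return o+d*((z-o[2])/d[:,2])[:,None]
def crop(im,x0,y0,x1,y1,s,f):
    cv2.imwrite(f,cv2.resize(im[y0:y1,x0:x1,::-1],None,fx=s,fy=s,interpolation=cv2.INTER_CUBIC))
def box(cx,cy,yaw,sx,sy,z):
    c,s=np.cos(yaw),np.sin(yaw)
    return np.array([[cx+c*a*sx/2-s*b*sy/2,cy+s*a*sx/2+c*b*sy/2,z] for a,b in((-1,-1),(1,-1),(1,1),(-1,1))])
E
python3 - <<'E'
from h import *
d=pickle.load(open("c0.pkl","rb"))
crop(d["top"]["image"],80,190,290,290,3.8,"pics/topz.png")
crop(d["scene"]["image"],120,170,290,260,4.7,"pics/scz.png")
c=d["top"]
print(ray(c,[[126,242]],36),ray(c,[[242,237]],80))
E
```

```text
[[452.2983256 278.1393772  36.       ]] [[462.62733585 -20.13074929  80.        ]]
```

View pics/topz.png

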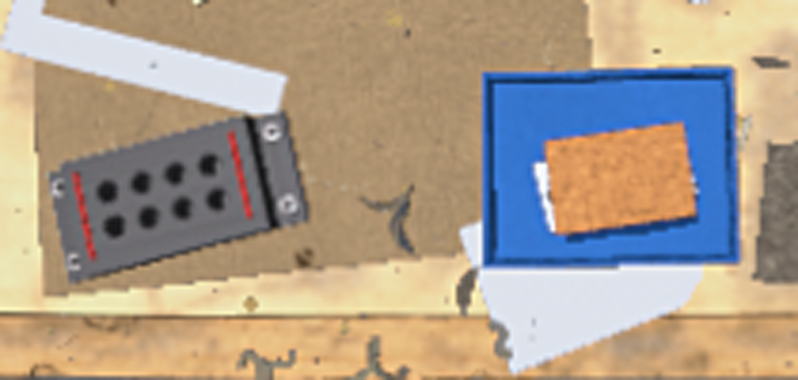

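View pics/scz.png

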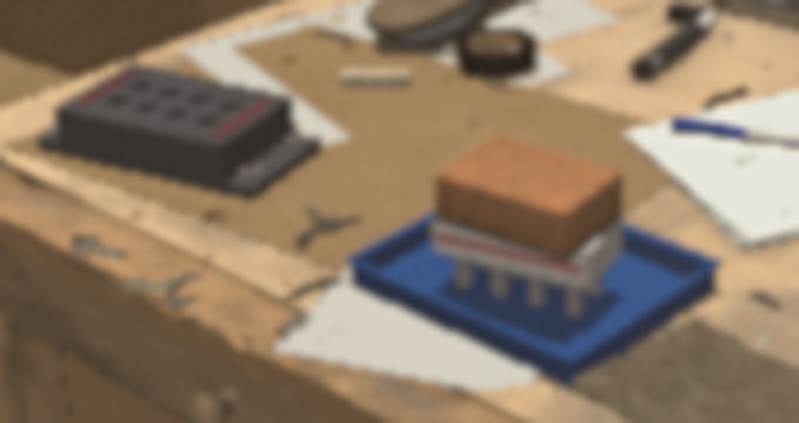

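```bash
python3 - <<'E'
from h import *
d=pickle.load(open("c0.pkl","rb")); c=d["top"]
f=lambda p: np.array([80,190])+(np.array(p)+.5)/3.8-.5
s=ray(c,f([(545,142),(683,122),(697,216),(556,235)]),84)
print(s, s.mean(0)); 
def an(v): return np.degrees(np.arctan2(v[1],v[0]))
print(an(s[0]-s[1])-90,an(s[3]-s[2])-90,an(s[0]-s[3]),an(s[1]-s[2]), np.linalg.norm(s[0]-s[1]),np.linalg.norm(s[0]-s[3]))
h=ray(c,f([(107,191),(141,183),(175,173),(209,165),(115,226),(149,216),(182,208),(216,199)]),36)
m=np.array([(x,y,0) for x in(12,-12) for y in(36,12,-12,-36)],float)
A=(h-h.mean(0))[:,:2];B=m[:,:2]
th=np.arctan2((B[:,0]*A[:,1]-B[:,1]*A[:,0]).sum(),(B*A).sum()); print("die",h.mean(0),np.degrees(th)); 
print(R.from_quat([ 1.63197657e-01,  9.86593097e-01, -7.24533149e-04, -2.47685442e-04]).as_matrix().round(3))
print("tray",ray(c,f([(485,73),(735,67),(740,263),(487,267)]),18).round(1))
# pin lower white bar visible corners
print("bar",ray(c,f([(534,163),(545,231)]),54))
E
```

```text
[[486.79830115  25.46052706  84.        ]
 [498.95378012 -62.37589438  84.        ]
 [439.51813652 -70.57569618  84.        ]
 [428.23244106  18.32901912  84.        ]] [463.37566471 -22.29051109  84.        ]
7.878987349117764 7.234516864789299 6.942671493906206 7.85499905868219 88.67351691057864 58.99846077576764
die [454.88913374 288.25794001  36.        ] 14.59304925422759
[[-0.947  0.322 -0.001]
 [ 0.322  0.947 -0.001]
 [ 0.    -0.002 -1.   ]]
tray [[ 538.8   72.1   18. ]
 [ 541.9 -100.7   18. ]
 [ 408.1 -102.    18. ]
 [ 406.5   69.4   18. ]]
bar [[474.9597437   34.8736361   54.        ]
 [430.66946926  27.49416776  54.        ]]
```

```bash
cat > cmd.py <<'E'
# commanded pose tracking; yaw = world angle (deg) of tool y; tool assumed straight down
import json,sys,numpy as np
try: S=json.load(open("cmd.json"))
except Exception: S=dict(x=169.015,y=497.069,z=240.741,yaw=90-2*np.degrees(np.arctan2(.163197657,.986593097))+0)
def row(x,y,z,yaw):
    t=np.radians(S["yaw"]); ty=np.array([np.cos(t),np.sin(t)]); tx=np.array([-np.sin(t),np.cos(t)]) # check
    tx=np.array([-ty[1],ty[0]])
    d=np.array([x-S["x"],y-S["y"]])
    return [round(float(d@tx),1),round(float(d@ty),1),round(S["z"]-z,1),0,0,round(float(np.radians(S["yaw"]-yaw)),3)]
def sent(a,b,c,rz):
    t=np.radians(S["yaw"]); 
    S["x"]+=-np.sin(t)*a+np.cos(t)*b; S["y"]+=np.cos(t)*a+np.sin(t)*b; S["z"]-=c; S["yaw"]-=np.degrees(rz)
    json.dump(S,open("cmd.json","w"))
E
python3 - <<'E'
from cmd import *
print(S)
print(row(463.4,-22.3,150,7.5))
E
```

```text
{'x': 169.015, 'y': 497.069, 'z': 240.741, 'yaw': np.float64(71.21489709876496)}
[-446.0, -396.9, 90.7, 0, 0, 1.112]
```

Request:
apply_moves([
  [[-223,-198.4,0,0,0,0.556,0],[-223,-198.4,0,0,0,0.556,0],[-223,-198.4,0,0,0,0.556,0],[-223,-198.4,0,0,0,0.556,0],[-446,-396.9,90.7,0,0,1.112,0],[-446,-396.9,90.7,0,0,1.112,0],[-446,-396.9,90.7,0,0,1.112,0],[-446,-396.9,90.7,0,0,1.112,0],[-446,-396.9,90.7,0,0,1.112,0],[-446,-396.9,90.7,0,0,1.112,0]],
])

```text
t: 1.4
position: [464.2, -24.7, 149.2]
ee_rot: [0.66, 0.751, -0.0, -0.0]
contact_force: [0.3, -0.1, 1.0]
width: 91.8
```

```bash
python3 - <<'E'
from cmd import *
sent(-446,-396.9,90.7,1.112); 
from plant import *
from h import *
o=bot.observe(); print(S,o["position"],o["joint_pos"].round(3))
c=capture("wrist"); pickle.dump(c,open("w1.pkl","wb")); crop(c["image"],0,0,512,384,1.5,"pics/w1.png")
print(bot.observe()["position"])
print(row(463.4,-22.3,71,7.5))
E
```

```text
{'x': np.float64(463.44836585711874), 'y': np.float64(-22.310055286260138), 'z': 150.041, 'yaw': np.float64(7.501990280217413)} [464.17472564 -24.67791355 149.23434616] [-0.218  0.336  1.816  0.     0.989 -0.348]
[466.32138469 -28.18125154 148.17236162]
[0.0, -0.0, 79.0, 0, 0, 0.0]
```

View pics/w1.png

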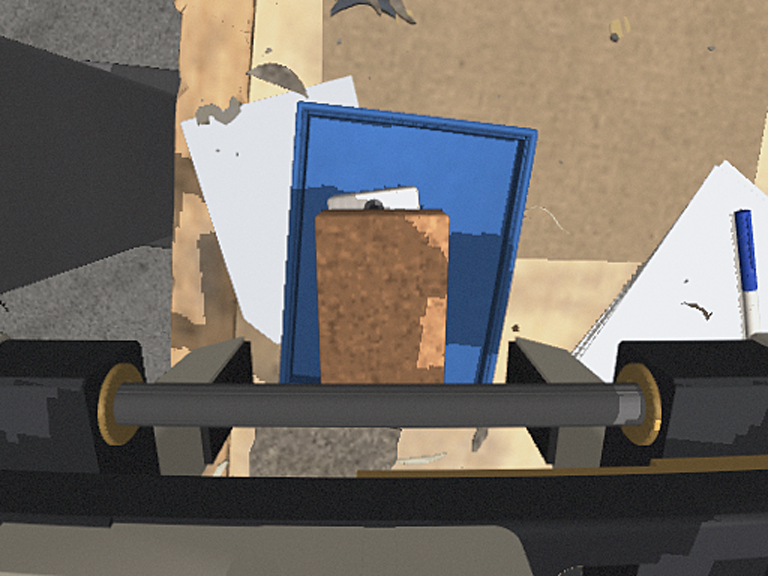

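Request:
apply_moves([
  [[0,0,0,0,0,0,0],[0,0,0,0,0,0,0],[0,0,20,0,0,0,0],[0,0,40,0,0,0,0],[0,0,60,0,0,0,0],[0,0,72,0,0,0,0],[0,0,79,0,0,0,0],[0,0,79,0,0,0,0]],
])

```text
t: 2.45
position: [463.4, -22.0, 71.1]
ee_rot: [0.659, 0.752, 0.0, -0.0]
contact_force: [-0.6, 0.6, 0.8]
width: 91.7
```

Request:
apply_moves([
  [[0,0,0,0,0,0,1],[0,0,0,0,0,0,1],[0,0,0,0,0,0,1],[0,0,0,0,0,0,1],[0,0,0,0,0,0,1],[0,0,0,0,0,0,1]],
], squeeze=20)

```text
t: 3.2
position: [463.8, -22.4, 71.2]
ee_rot: [0.659, 0.752, 0.0, 0.0]
contact_force: [0.2, -0.2, 2.9]
width: 59.8
```

```bash
python3 - <<'E'
from cmd import *
sent(0,0,79,0)
print(S,row(640,120,130,0),row(640,120,19,0))
E
```

```text
{'x': np.float64(463.44836585711874), 'y': np.float64(-22.310055286260138), 'z': 71.041, 'yaw': np.float64(7.501990280217413)} [118.0, 193.6, -59.0, 0, 0, 0.131] [118.0, 193.6, 52.0, 0, 0, 0.131]
```

Request:
apply_moves([
  [[0,0,-10,0,0,0,1],[0,0,-30,0,0,0,1],[0,0,-60,0,0,0,1],[0,0,-80,0,0,0,1],[0,0,-80,0,0,0,1]],
])

```text
t: 3.82
position: [464.1, -22.4, 152.4]
ee_rot: [0.659, 0.752, 0.001, 0.001]
contact_force: [-0.4, -0.4, -0.9]
width: 60.0
```

Request:
apply_moves([
  [[30,48,0,0,0,0.03,1],[60,97,0,0,0,0.06,1],[90,146,0,0,0,0.1,1],[110,182,10,0,0,0.12,1],[118,193.6,30,0,0,0.131,1],[118,193.6,60,0,0,0.131,1],[118,193.6,90,0,0,0.131,1],[118,193.6,115,0,0,0.131,1],[118,193.6,123,0,0,0.131,1],[118,193.6,126,0,0,0.131,1]],
])

```text
t: 5.08
position: [639.7, 120.0, 24.4]
ee_rot: [0.707, 0.707, -0.0, -0.0]
contact_force: [0.0, 0.2, -1.1]
width: 59.5
```

```bash
python3 - <<'E'
from cmd import *
sent(0,0,-80,0); sent(118,193.6,126,.131); print(S)
from plant import *
from h import *
c=capture("top"); pickle.dump(c,open("t2.pkl","wb")); crop(c["image"],80,110,290,290,3.2,"pics/t2.png")
o=bot.observe();print(o["position"],o["contact_force"])
E
```

```text
{'x': np.float64(639.9850585404637), 'y': np.float64(119.95644160048488), 'z': 25.040999999999997, 'yaw': np.float64(-0.003756835996371777)}
[640.0014839  119.99727441  24.74405843] [-0.33220928  0.67337075 -1.00810233]
```

View pics/t2.png

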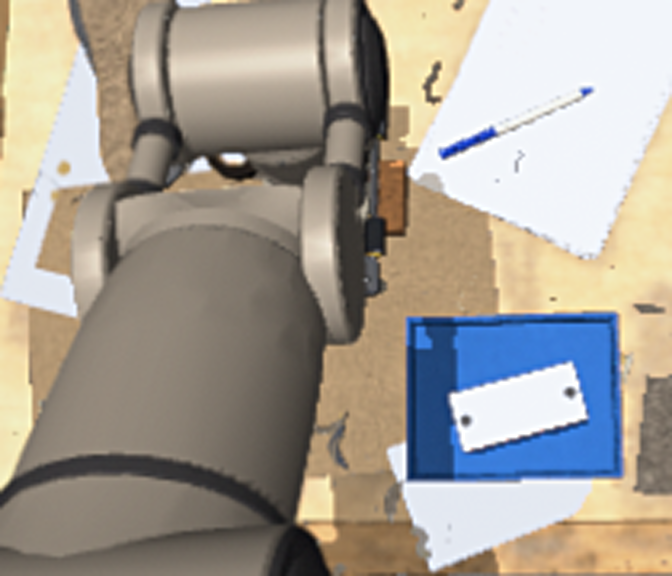

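Request:
apply_moves([
  [[0,0,4,0,0,0,1],[0,0,7,0,0,0,1],[0,0,8,0,0,0,1],[0,0,8,0,0,0,1]],
])

```text
t: 5.62
position: [640.1, 120.0, 17.6]
ee_rot: [0.707, 0.707, 0.0, 0.0]
contact_force: [-2.1, -0.1, 3.2]
width: 60.1
```

Contact with the bench; release and rise.

Request:
apply_moves([
  [[0,0,8,0,0,0,0],[0,0,8,0,0,0,0],[0,0,8,0,0,0,0],[0,0,8,0,0,0,0],[0,0,-20,0,0,0,0],[0,0,-60,0,0,0,0],[0,0,-110,0,0,0,0],[0,0,-133,0,0,0,0]],
])

```text
t: 6.62
position: [641.4, 120.1, 153.2]
ee_rot: [0.707, 0.707, 0.002, 0.002]
contact_force: [0.5, -0.6, -0.9]
width: 91.4
```

```bash
python3 - <<'E'
from cmd import *
sent(0,0,-133,0); print(S)
from h import *
c=pickle.load(open("t2.pkl","rb"))
f=lambda p: np.array([80,110])+(np.array(p)+.5)/3.2-.5
s=ray(c,f([(450,395),(573,362),(588,419),(464,452)]),54)
def an(v): return np.degrees(np.arctan2(v[1],v[0]))
print(s.mean(0),an(s[0]-s[1])-90,an(s[3]-s[2])-90,an(s[0]-s[3]),an(s[1]-s[2]), np.linalg.norm(s[0]-s[1]),np.linalg.norm(s[0]-s[3]))
s=ray(c,f([(466,421),(570,392)]),54); print(s)
# refined by white mask
im=c["image"][:, :, :].astype(int)
m=(im.min(2)>150); mm=np.zeros_like(m); mm[218:255,216:268]=m[218:255,216:268]
cn=max(cv2.findContours(mm.astype(np.uint8),0,2)[0],key=cv2.contourArea); print(cv2.minAreaRect(cn))
w=ray(c,cn.reshape(-1,2),54)[:,:2]; print(cv2.minAreaRect(w.astype(np.float32)))
print(row(460,-22,240,12))
E
```

```text
{'x': np.float64(639.9850585404637), 'y': np.float64(119.95644160048488), 'z': 158.041, 'yaw': np.float64(-0.003756835996371777)}
[463.98288171 -19.09128888  54.        ] 14.647481083207637 14.429936116833375 14.063991579078587 14.147766695767391 99.40747841492103 45.4515118016875
[[453.3267856   22.02006923  54.        ]
 [475.28609492 -59.0328529   54.        ]]
((241.3846435546875, 236.57693481445312), (18.330509185791016, 40.08154296875), 74.74488067626953)
((464.6905822753906, -18.279151916503906), (45.54038619995117, 99.49976348876953), 14.666535377502441)
[-142.0, -180.0, -82.0, 0, 0, -0.21]
```

```bash
python3 - <<'E'
from cmd import *
print(row(473,-53,240,14.6))
E
```

```text
[-173.0, -167.0, -82.0, 0, 0, -0.255]
```

Request:
apply_moves([
  [[-20,-20,-40,0,0,-0.05,0],[-60,-60,-82,0,0,-0.1,0],[-100,-97,-82,0,0,-0.15,0],[-140,-135,-82,0,0,-0.2,0],[-165,-158,-82,0,0,-0.255,0],[-173,-167,-82,0,0,-0.255,0],[-173,-167,-82,0,0,-0.255,0],[-173,-167,-82,0,0,-0.255,0],[-173,-167,-82,0,0,-0.255,0]],
])

```text
t: 7.75
position: [473.6, -52.3, 231.8]
ee_rot: [0.611, 0.792, 0.0, -0.0]
contact_force: [0.2, -0.1, -0.5]
width: 91.6
```

```bash
python3 - <<'E'
from cmd import *
sent(-173,-167,-82,-.255); print(S)
from plant import *
from h import *
c=capture("wrist"); pickle.dump(c,open("w2.pkl","wb")); crop(c["image"],0,0,512,384,1.5,"pics/w2.png")
t=capture("top"); pickle.dump(t,open("t3.pkl","wb")); crop(t["image"],80,110,290,290,3.2,"pics/t3.png")
o=bot.observe();print(o["position"],o["joint_velocities"].round(3))
E
```

```text
{'x': np.float64(472.9737154352008), 'y': np.float64(-53.03260797831405), 'z': 240.041, 'yaw': np.float64(14.60666693983962)}
[473.38161835 -52.46482756 231.77845204] [-0.004 -0.003  0.004 -0.001  0.001 -0.002]
```

View pics/w2.png

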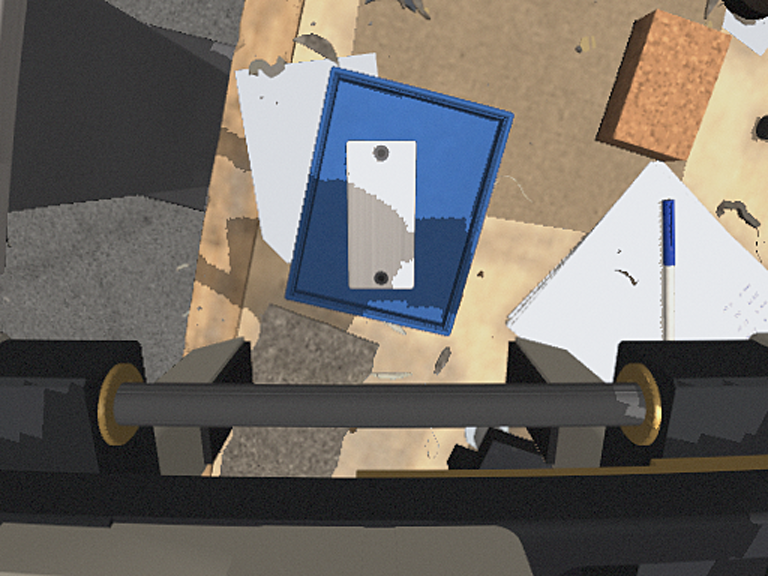

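View pics/t3.png

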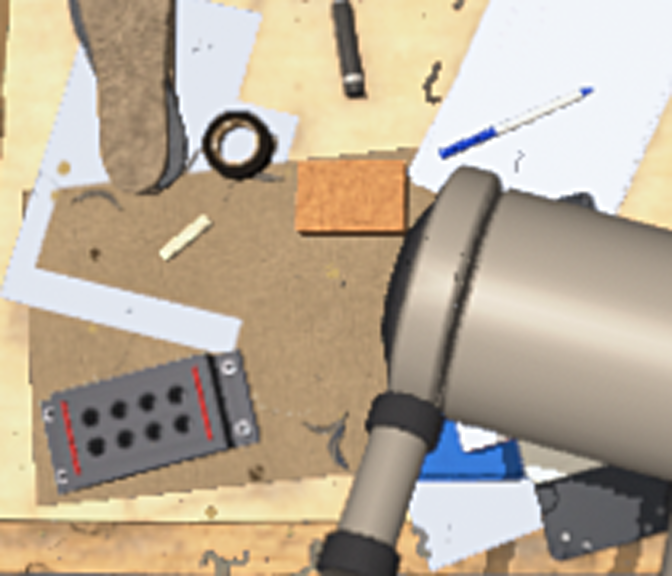

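```bash
python3 - <<'E'
from cmd import *
from plant import bot
from h import *
o=bot.observe(); q=o["ee_rot"]; print(o["joint_pos"].round(3),o["position"],q)
M=R.from_quat(q).as_matrix(); S["x"],S["y"],S["z"]=map(float,o["position"]); S["yaw"]=float(np.degrees(np.arctan2(M[1,1],M[0,1]))); sent(0,0,0,0); print(S)
c=pickle.load(open("w2.pkl","rb"))
crop(c["image"],190,75,320,205,5,"pics/w2z.png")
E
```

```text
[-0.272  0.261  1.666  0.     1.214 -0.528] [473.38161835 -52.46482756 231.77845204] [ 6.11105327e-01  7.91549274e-01  3.60297296e-05 -1.57821643e-04]
{'x': np.float64(473.3816183540935), 'y': np.float64(-52.464827564760014), 'z': 231.7784520356267, 'yaw': np.float64(14.661063453432803)}
```

View pics/w2z.png

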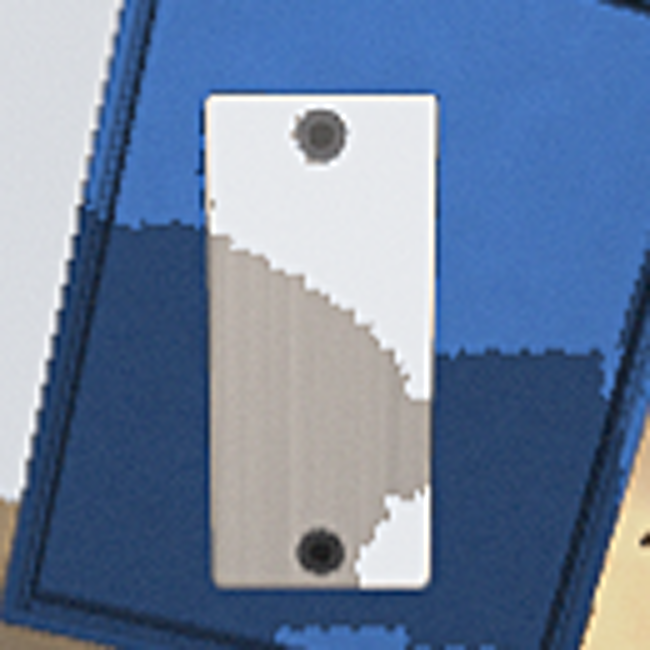

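```bash
python3 - <<'E'
from cmd import *
from h import *
c=pickle.load(open("w2.pkl","rb"))
f=lambda p: np.array([190,75])+(np.array(p)+.5)/5-.5
s=ray(c,f([(206,95),(438,95),(431,588),(212,588)]),54); print(s.round(1),s.mean(0))
b=ray(c,f([(321,135),(320,552)]),54);print(b,b.mean(0),np.degrees(np.arctan2(*(b[0]-b[1])[1::-1]))-90)
d=(s[0]+s[1]-s[2]-s[3]); print(np.degrees(np.arctan2(d[1],d[0]))-90)
# die from the t3 top image
t=pickle.load(open("t3.pkl","rb"))
crop(t["image"],90,215,170,268,8,"pics/t3z.png")
E
```

```text
[[430.1  24.9  54. ]
 [473.9  36.4  54. ]
 [499.5 -59.6  54. ]
 [454.9 -71.3  54. ]] [464.59031939 -17.40497772  54.        ]
[[453.72009681  23.26700653  54.        ]
 [474.92402512 -58.04582722  54.        ]] [464.32206096 -17.38941034  54.        ] 14.615519912558952
14.705950767954633
```

View pics/t3z.png

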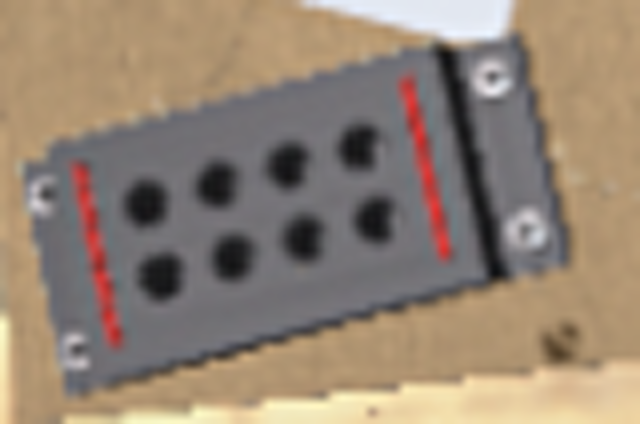

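```bash
python3 - <<'E'
from cmd import *
print(row(463.9,253.2,213.8,14.66))
E
```

```text
[298.1, 68.2, 18.0, 0, 0, 0.0]
```

Request:
apply_moves([
  [[50,11.4,0,0,0,0,0],[100,22.9,0,0,0,0,0],[150,34.3,10,0,0,0,0],[200,45.8,18,0,0,0,0],[250,57.2,18,0,0,0,0],[285,65.2,18,0,0,0,0],[298.1,68.2,18,0,0,0,0],[298.1,68.2,18,0,0,0,0],[298.1,68.2,18,0,0,0,0]],
])

```text
t: 8.98
position: [464.0, 251.6, 214.0]
ee_rot: [0.612, 0.791, -0.0, 0.0]
contact_force: [0.3, -0.3, -0.6]
width: 91.9
```

```bash
python3 - <<'E'
from cmd import *
sent(298.1,68.2,18,0); print(S)
from plant import *
from h import *
c=capture("wrist"); pickle.dump(c,open("w3.pkl","wb")); crop(c["image"],0,0,512,384,1.5,"pics/w3.png")
crop(c["image"],160,45,340,225,4,"pics/w3z.png")
o=bot.observe();print(o["position"],o["joint_velocities"].round(3),o["joint_pos"].round(3))
E
```

```text
{'x': np.float64(463.91174807878343), 'y': np.float64(253.19048738488846), 'z': 213.7784520356267, 'yaw': np.float64(14.661063453432803)}
[464.03124729 251.51076942 214.04451571] [-0.003 -0.003  0.001  0.002 -0.     0.003] [ 0.352  0.37   1.559 -0.     1.213  0.098]
```

View pics/w3z.png

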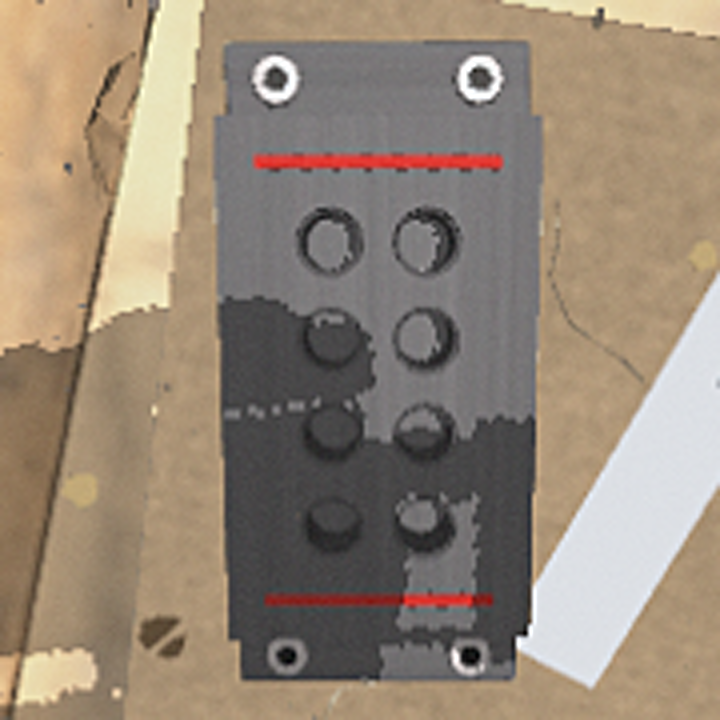

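```bash
python3 - <<'E'
from cmd import *
from h import *
from plant import bot
o=bot.observe(); M=R.from_quat(o["ee_rot"]).as_matrix(); S["x"],S["y"],S["z"]=map(float,o["position"]); S["yaw"]=float(np.degrees(np.arctan2(M[1,1],M[0,1]))); sent(0,0,0,0); print(S)
def fit(h,m):
    A=(h-h.mean(0))[:,:2];B=m-m.mean(0)
    th=np.arctan2((B[:,0]*A[:,1]-B[:,1]*A[:,0]).sum(),(B*A).sum()); sc=np.linalg.norm(A)/np.linalg.norm(B)
    Rm=np.array([[np.cos(th),-np.sin(th)],[np.sin(th),np.cos(th)]])
    return h.mean(0),np.degrees(th),sc,(A-B@Rm.T).round(1).tolist()
c=pickle.load(open("w3.pkl","rb"))
f=lambda p: np.array([160,45])+(np.array(p)+.5)/4-.5
h=ray(c,f([(330,241),(427,241),(333,337),(427,337),(333,431),(425,431),(334,523),(425,523)]),36)
print(fit(h,np.array([(x,y) for y in(36,12,-12,-36) for x in(-12,12)],float)))
st=ray(c,f([(254,161),(503,161),(265,600),(493,600)]),36); print("stripes",st.mean(0))
e=ray(c,f([(214,115),(543,115),(524,640),(228,640)]),36); print("top corners",e,e.mean(0))
b=ray(c,f([(275,79),(480,79),(288,656),(470,656)]),15); print("bolts",b.mean(0))
t=pickle.load(open("t3.pkl","rb"))
f=lambda p: np.array([90,215])+(np.array(p)+.5)/8-.5
h=ray(t,f([(146,203),(217,184),(288,164),(359,146),(160,277),(233,257),(303,238),(375,219)]),36)
print("top",fit(h,np.array([(x,y) for x in(12,-12) for y in(36,12,-12,-36)],float)))
print("pick approach",row(464.4,-17.6,120,14.65))
E
```

```text
{'x': np.float64(464.03124728855823), 'y': np.float64(251.51076941534683), 'z': 214.04451571130306, 'yaw': np.float64(14.530559672623351)}
(array([454.48891439, 290.18487023,  36.        ]), np.float64(14.764993885877834), np.float64(0.9823083356594794), [[0.1, -0.7], [0.0, -0.8], [0.4, 0.1], [-0.0, -0.1], [0.1, 0.4], [-0.4, 0.2], [0.1, 0.6], [-0.3, 0.4]])
stripes [454.6285532  289.17029708  36.        ]
top corners [[399.52662567 342.8692669   36.        ]
 [476.25421471 362.86078878  36.        ]
 [508.75284508 234.90558317  36.        ]
 [432.59718758 215.05527097  36.        ]] [454.28271826 288.92272746  36.        ]
bolts [454.65262891 288.96007523  15.        ]
top (array([454.99840167, 288.57474047,  36.        ]), np.float64(14.82595936370169), np.float64(0.9976551651349922), [[0.1, -0.3], [0.1, -0.2], [0.3, -0.0], [-0.0, 0.2], [-0.3, 0.2], [0.0, -0.3], [-0.0, 0.2], [-0.1, 0.2]])
pick approach [-260.6, -67.2, 94.0, 0, 0, -0.002]
```

```bash
python3 - <<'E'
from h import *
c=pickle.load(open("w3.pkl","rb"))
im=c["image"].copy()
big=cv2.resize(im[95:185,225:280,::-1],None,fx=8,fy=8,interpolation=cv2.INTER_CUBIC)
big=cv2.convertScaleAbs(big,alpha=1.7)
th=np.radians(14.7)
for (cx,cy,col) in((454.5,289,(0,255,0)),(454.5,290.2,(0,0,255))):
  for x in(-12,12):
    for y in(-36,-12,12,36):
      C=np.array([cx+x*np.cos(th)-y*np.sin(th),cy+x*np.sin(th)+y*np.cos(th)])
      a=np.linspace(0,2*np.pi,40); P=np.c_[C[0]+7*np.cos(a),C[1]+7*np.sin(a),np.full(40,36)]
      p=(proj(c,P)-[225,95]+.5)*8-.5
      cv2.polylines(big,[p.astype(np.int32).reshape(-1,1,2)],True,col,1)
cv2.imwrite("pics/w3h.png",cv2.resize(big,None,fx=.8,fy=.8))
E
```

```text
(no output)
```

View pics/w3h.png

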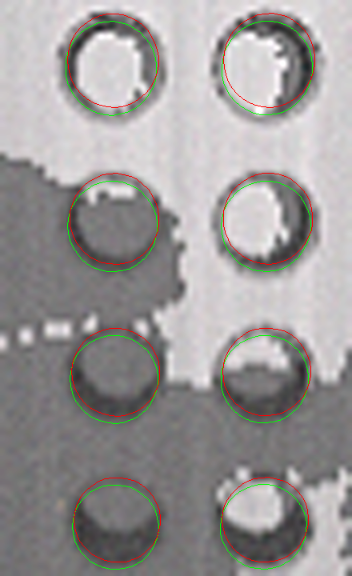

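Request:
apply_moves([
  [[-50,-13,0,0,0,0,0],[-100,-26,0,0,0,0,0],[-150,-39,20,0,0,0,0.2],[-200,-52,40,0,0,0,0.2],[-240,-62,70,0,0,0,0.2],[-260.6,-67.2,94,0,0,-0.002,0.2],[-260.6,-67.2,94,0,0,-0.002,0.2],[-260.6,-67.2,94,0,0,-0.002,0.2],[-260.6,-67.2,94,0,0,-0.002,0.2],[-260.6,-67.2,94,0,0,-0.002,0.2]],
])

```text
t: 10.28
position: [464.9, -15.9, 120.7]
ee_rot: [0.61, 0.792, 0.0, 0.001]
contact_force: [0.4, -0.2, -0.1]
width: 73.5
```

```bash
cat >> cmd.py <<'E'
def sync():
    from plant import bot
    from scipy.spatial.transform import Rotation as R
    o=bot.observe(); M=R.from_quat(o["ee_rot"]).as_matrix(); S["x"],S["y"],S["z"]=map(float,o["position"]); S["yaw"]=float(np.degrees(np.arctan2(M[1,1],M[0,1]))); sent(0,0,0,0)
    print({k:round(v,2) for k,v in S.items()}, "tilt",M[2,:2].round(4),"v",abs(o["joint_velocities"]).max().round(3),"F",o["contact_force"].round(1),"w",round(o["width"],2))
E
python3 - <<'E'
from cmd import *
sent(-260.6,-67.2,94,-.002); print(S); sync(); print(row(464.4,-17.6,48,14.65))
E
```

```text
{'x': np.float64(464.36429714583045), 'y': np.float64(-17.613902582210073), 'z': 120.04451571130306, 'yaw': np.float64(14.645151231649516)}
{'x': np.float64(464.88), 'y': np.float64(-15.88), 'z': 120.7, 'yaw': np.float64(14.79)} tilt [-0.0005  0.0013] v 0.006 F [ 0.4 -0.2 -0.1] w 73.52
[-1.5, -0.9, 72.7, 0, 0, 0.002]
```

Request:
apply_moves([
  [[0,0,20,0,0,0,0.2],[-1.5,-0.5,40,0,0,0,0.2],[-1.5,-0.5,50,0,0,0,0.2],[-1.5,-0.5,50,0,0,0,0.2],[-1.5,-0.5,50,0,0,0,0.2]],
])

```text
t: 10.9
position: [464.9, -18.0, 70.6]
ee_rot: [0.611, 0.792, 0.0, 0.001]
contact_force: [0.7, 0.1, -0.3]
width: 73.5
```

```bash
python3 - <<'E'
from cmd import *
from h import *
from plant import capture
sync(); print(row(464.4,-17.6,48,14.65))
c=capture("wrist"); pickle.dump(c,open("w4.pkl","wb")); crop(c["image"],0,0,512,384,1.5,"pics/w4.png")
sync()
E
```

```text
{'x': np.float64(464.92), 'y': np.float64(-17.99), 'z': 70.64, 'yaw': np.float64(14.74)} tilt [-0.0004  0.0011] v 0.006 F [ 0.7  0.1 -0.3] w 73.54
[0.5, -0.4, 22.6, 0, 0, 0.002]
{'x': np.float64(464.94), 'y': np.float64(-18.03), 'z': 70.68, 'yaw': np.float64(14.74)} tilt [-0.0005  0.0013] v 0.002 F [0.9 0.1 0.4] w 73.38
```

View pics/w4.png

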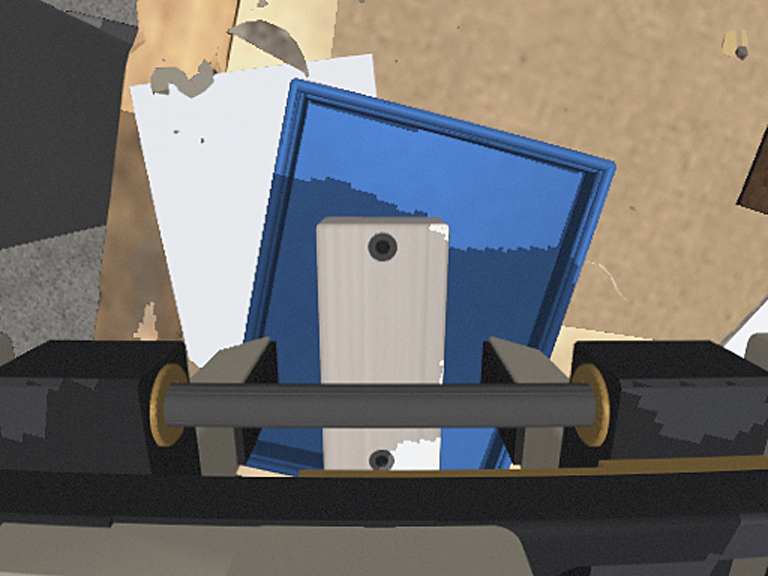

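```bash
python3 - <<'E'
from h import *
c=pickle.load(open("w4.pkl","rb"))
f=lambda p:(np.array(p)+.5)/1.5-.5
b=ray(c,f([(382,247),(381,461)]),54);print(b,b.mean(0),np.linalg.norm(b[0]-b[1]))
s=ray(c,f([(316,225),(449,225)]),54);print(s,s.mean(0))
E
```

```text
[[453.82215903  23.32436297  54.        ]
 [475.08030871 -58.25000741  54.        ]] [464.45123387 -17.46282222  54.        ] 84.29879495964505
[[430.29735845  24.91975988  54.        ]
 [473.81482377  36.40085702  54.        ]] [452.05609111  30.66030845  54.        ]
```

Request:
apply_moves([
  [[0.5,-0.2,10,0,0,0,0.2],[0.5,-0.2,22.6,0,0,0.002,0.2],[0.5,-0.2,22.6,0,0,0.002,0.2],[0.5,-0.2,22.6,0,0,0.002,1],[0.5,-0.2,22.6,0,0,0.002,1],[0.5,-0.2,22.6,0,0,0.002,1],[0.5,-0.2,22.6,0,0,0.002,1],[0.5,-0.2,22.6,0,0,0.002,1]],
], squeeze=40)

```text
t: 11.95
position: [464.7, -17.7, 47.8]
ee_rot: [0.611, 0.791, 0.0, 0.001]
contact_force: [1.8, 0.5, 2.3]
width: 45.7
```

```bash
python3 - <<'E'
from cmd import *
sync()
E
```

```text
{'x': np.float64(464.71), 'y': np.float64(-17.74), 'z': 47.75, 'yaw': np.float64(14.61)} tilt [-0.0006  0.0014] v 0.001 F [1.8 0.5 2.3] w 45.66
```

Request:
apply_moves([
  [[0,0,-5,0,0,0,1],[0,0,-15,0,0,0,1],[0,0,-35,0,0,0,1],[0,0,-60,0,0,0,1],[0,0,-80,0,0,0,1],[0,0,-80,0,0,0,1],[0,0,-80,0,0,0,1]],
])

```text
t: 12.82
position: [463.4, -17.5, 126.8]
ee_rot: [0.611, 0.791, -0.0, -0.001]
contact_force: [-0.4, 0.5, -6.1]
width: 45.5
```

```bash
python3 - <<'E'
from cmd import *
from h import *
from plant import capture
sync()
c=capture("wrist"); pickle.dump(c,open("w5.pkl","wb")); crop(c["image"],0,0,512,384,1.5,"pics/w5.png")
print(row(454.5,289.2,127,14.7))
E
```

```text
{'x': np.float64(463.36), 'y': np.float64(-17.47), 'z': 126.77, 'yaw': np.float64(14.61)} tilt [ 0.0007 -0.0013] v 0.013 F [-0.4  0.5 -6.1] w 45.53
[299.0, 68.8, -0.2, 0, 0, -0.002]
```

View pics/w5.png

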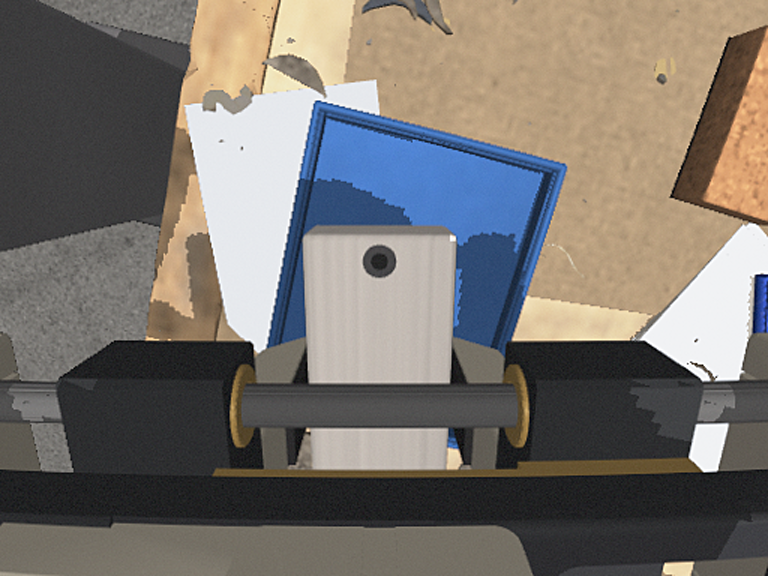

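```bash
python3 - <<'E'
from h import *
c=pickle.load(open("w5.pkl","rb"))
f=lambda p:(np.array(p)+.5)/1.5-.5
th=np.radians(14.61); ex=np.array([np.cos(th),np.sin(th)]);ey=np.array([-ex[1],ex[0]])
for z in (132,133.0):
  b=ray(c,f([(379.5,261)]),z)[0]; s=ray(c,f([(304,234.5),(455.5,234.5)]),z); t=np.array([463.36,-17.47])
  print((b[:2]-t)@ex,(b[:2]-t)@ey,(s.mean(0)[:2]-t)@ex,(s.mean(0)[:2]-t)@ey,np.linalg.norm(s[0]-s[1]))
E
```

```text
-1.0590965335864277 42.21096348828435 -0.9981950653184526 50.156899058490474 44.54809267828086
-1.058193485341471 42.40845802782156 -0.9977304238209925 50.29719379860356 44.227407726406966
```

```bash
python3 - <<'E'
from cmd import *
print(row(455.7,289.2,127,14.65))
E
```

```text
[298.7, 69.9, -0.2, 0, 0, -0.001]
```

Request:
apply_moves([
  [[15,3.5,0,0,0,0,1],[50,11.7,0,0,0,0,1],[95,22.2,0,0,0,0,1],[140,32.8,0,0,0,0,1],[185,43.3,0,0,0,0,1],[230,53.8,0,0,0,0,1],[265,62,0,0,0,0,1],[287,67.2,0,0,0,0,1],[298.7,69.9,0,0,0,-0.001,1],[298.7,69.9,0,0,0,-0.001,1]],
])

```text
t: 14.12
position: [455.8, 289.6, 126.9]
ee_rot: [0.611, 0.792, -0.0, -0.0]
contact_force: [0.1, 0.2, -4.8]
width: 45.6
```

```bash
python3 - <<'E'
from cmd import *
from h import *
from plant import capture
sync()
d={n:capture(n) for n in("wrist","scene","top")}; pickle.dump(d,open("d6.pkl","wb"))
crop(d["wrist"]["image"],0,0,512,384,1.5,"pics/w6.png")
crop(d["scene"]["image"],100,120,260,240,5,"pics/s6.png")
crop(d["top"]["image"],60,170,220,290,5,"pics/t6.png")
sync()
print(row(455.7,289.2,88,14.65))
E
```

```text
{'x': np.float64(455.79), 'y': np.float64(289.57), 'z': 126.87, 'yaw': np.float64(14.74)} tilt [-0.0002 -0.0011] v 0.029 F [ 0.1  0.2 -4.8] w 45.57
{'x': np.float64(456.32), 'y': np.float64(288.25), 'z': 127.24, 'yaw': np.float64(14.62)} tilt [-0.0003 -0.0006] v 0.006 F [ 0.7  0.7 -4.7] w 45.77
[1.1, -0.4, 39.2, 0, 0, -0.0]
```

View pics/w6.png

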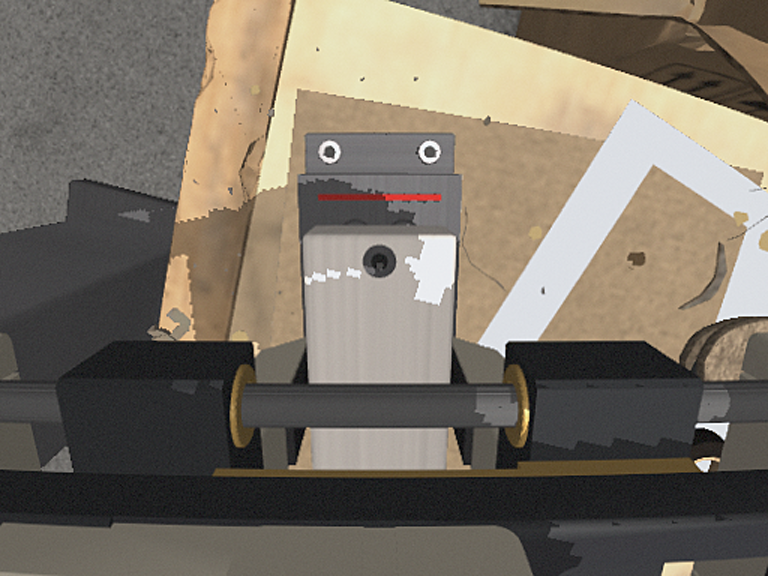

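View pics/s6.png

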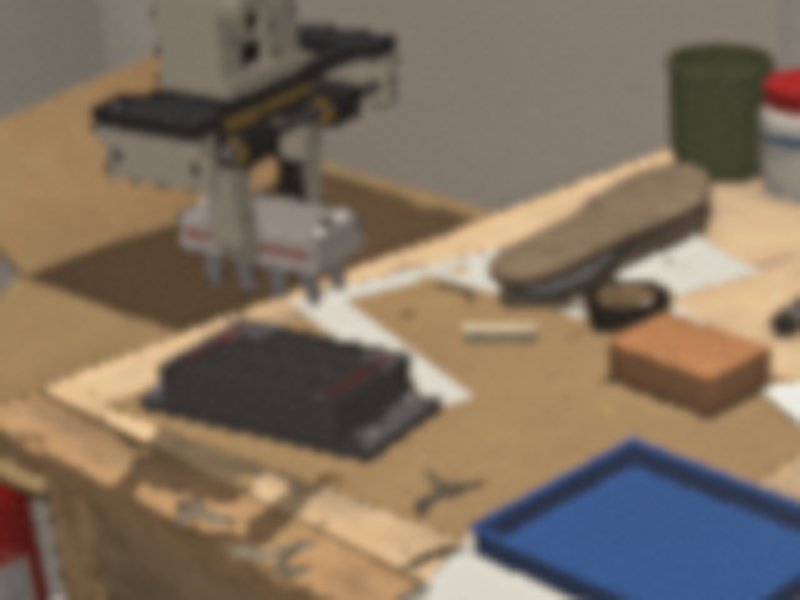

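```bash
python3 - <<'E'
from h import *
c=pickle.load(open("d6.pkl","rb"))["wrist"]
f=lambda p:(np.array(p)+.5)/1.5-.5
th=np.radians(14.68); ex=np.array([np.cos(th),np.sin(th)]);ey=np.array([-ex[1],ex[0]])
t=np.array([455.8,289.5])
def rel(p,z):
  b=ray(c,f(p),z)[:,:2].mean(0)-t; return (b@ex).round(2),(b@ey).round(2)
print("T",np.array(c["T"])[:3,3])
print("headbolt",rel([(379.5,261)],133),"edge",rel([(302.5,234.5),(455.5,234.5)],133))
print("stripe",rel([(317,197.5),(441,197.5)],36),"bolts",rel([(330,152),(429,152)],15),"topedge",rel([(299,175.5),(460.5,175.5)],36),"footedge",rel([(305,133),(455,133)],10))
c3=pickle.load(open("w3.pkl","rb")); g=lambda p: np.array([160,45])+(np.array(p)+.5)/4-.5
t3=np.array([464.03,251.51]); 
for n,p,z in(("stripe",[(254,161),(503,161)],36),("stripe2",[(265,600),(493,600)],36),("bolts",[(275,79),(480,79)],15),("bolts2",[(288,656),(470,656)],15),("top",[(214,115),(543,115)],36),("bot",[(228,640),(524,640)],36)):
  b=ray(c3,g(p),z)[:,:2].mean(0)-t; print(n,(b@ex).round(2),(b@ey).round(2))
E
```

```text
T [437.08110652 356.79817349 270.9506934 ]
headbolt (np.float64(-1.11), np.float64(42.47)) edge (np.float64(-1.28), np.float64(50.36))
stripe (np.float64(-1.47), np.float64(54.79)) bolts (np.float64(-1.28), np.float64(76.82)) topedge (np.float64(-1.13), np.float64(65.32)) footedge (np.float64(-1.05), np.float64(86.71))
stripe -1.27 55.13
stripe2 -1.16 -55.17
bolts -1.43 76.8
bolts2 -1.06 -77.27
top -1.27 65.84
bot -1.96 -66.18
```

View pics/t6.png

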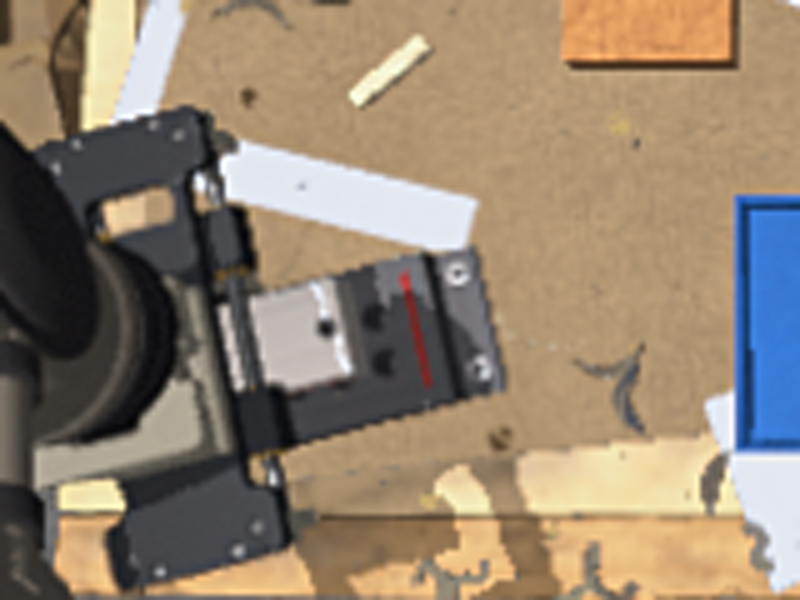

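```bash
python3 - <<'E'
from cmd import *
print(row(455.95,288.9,88,14.65))
E
```

```text
[0.7, -0.2, 39.2, 0, 0, -0.0]
```

Request:
apply_moves([
  [[0,0,10,0,0,0,1],[0,0,25,0,0,0,1],[0,0,35,0,0,0,1],[0,0,39,0,0,0,1],[0,0,39,0,0,0,1],[0,0,39,0,0,0,1],[0,0,39,0,0,0,1]],
])

```text
t: 15.15
position: [456.6, 289.2, 88.8]
ee_rot: [0.611, 0.792, 0.0, 0.0]
contact_force: [-0.5, -0.0, -5.2]
width: 45.8
```

```bash
python3 - <<'E'
from cmd import *
from h import *
from plant import capture
sync()
print(row(455.95,288.9,81,14.65))
d={n:capture(n) for n in("wrist","scene")}; pickle.dump(d,open("d7.pkl","wb"))
crop(d["wrist"]["image"],180,60,330,180,5,"pics/w7.png")
crop(d["scene"]["image"],110,140,210,220,8,"pics/s7.png")
sync()
E
```

```text
{'x': np.float64(456.63), 'y': np.float64(289.22), 'z': 88.84, 'yaw': np.float64(14.67)} tilt [0.0002 0.0009] v 0.003 F [-0.5 -0.  -5.2] w 45.78
[-0.1, -0.7, 7.8, 0, 0, 0.0]
{'x': np.float64(456.55), 'y': np.float64(289.18), 'z': 88.75, 'yaw': np.float64(14.67)} tilt [0.0002 0.0007] v 0.001 F [ 0.3  0.4 -4.9] w 45.67
```

View pics/w7.png

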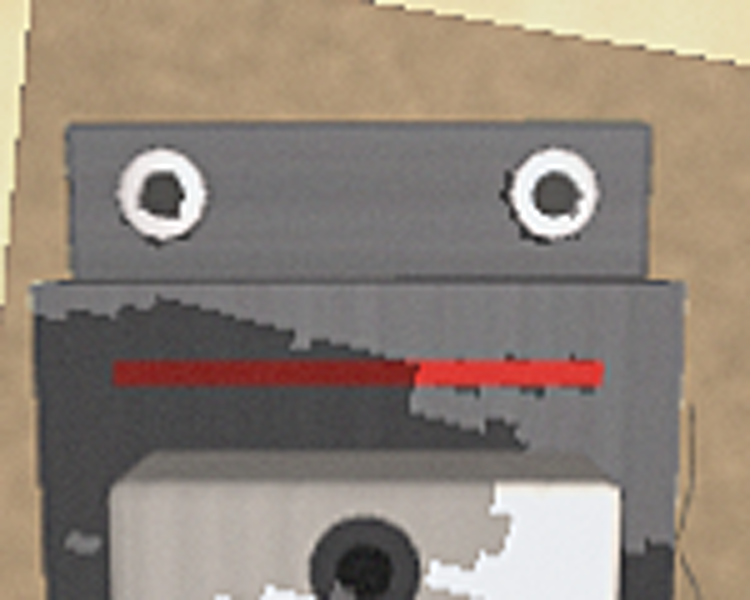

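View pics/s7.png

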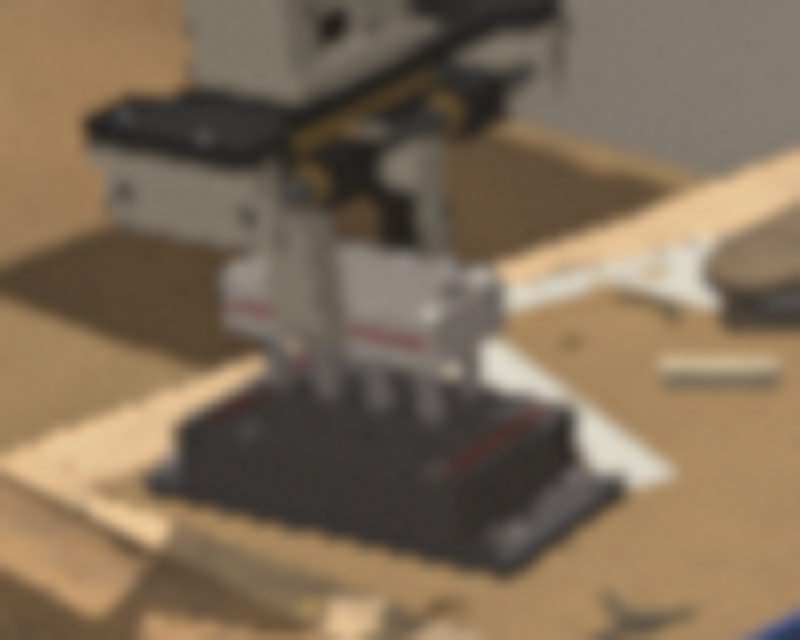

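Request:
apply_moves([
  [[-0.1,-0.7,0,0,0,0,1],[-0.1,-0.7,0,0,0,0,1],[-0.1,-0.7,4,0,0,0,1],[-0.1,-0.7,7,0,0,0,1],[-0.1,-0.7,10,0,0,0,1],[-0.1,-0.7,12,0,0,0,1],[-0.1,-0.7,13,0,0,0,1],[-0.1,-0.7,13,0,0,0,1]],
])

```text
t: 16.25
position: [455.7, 288.8, 75.4]
ee_rot: [0.611, 0.792, 0.0, -0.0]
contact_force: [-0.0, 0.3, -5.2]
width: 45.6
```

```bash
python3 - <<'E'
from cmd import *
from plant import bot
sync(); print(bot.observe()["torque"].round(2))
print(row(455.95,288.9,54,14.65))
E
```

```text
{'x': np.float64(455.74), 'y': np.float64(288.82), 'z': 75.4, 'yaw': np.float64(14.67)} tilt [0.0001 0.    ] v 0.003 F [-0.   0.3 -5.2] w 45.6
[-0.08  0.01 -0.05]
[0.0, 0.2, 21.4, 0, 0, 0.0]
```

Request:
apply_moves([
  [[0,0.2,3,0,0,0,1],[0,0.2,6,0,0,0,1],[0,0.2,9,0,0,0,1],[0,0.2,12,0,0,0,1],[0,0.2,15,0,0,0,1],[0,0.2,17,0,0,0,1],[0,0.2,18,0,0,0,1],[0,0.2,18,0,0,0,1]],
])

```text
t: 17.25
position: [455.9, 288.9, 57.4]
ee_rot: [0.611, 0.792, 0.0, -0.0]
contact_force: [-0.1, -0.1, -5.6]
width: 45.6
```

```bash
python3 - <<'E'
from cmd import *
from plant import bot
sync(); print(bot.observe()["torque"].round(2))
E
```

```text
{'x': np.float64(455.94), 'y': np.float64(288.86), 'z': 57.42, 'yaw': np.float64(14.67)} tilt [0.0001 0.0001] v 0.003 F [-0.1 -0.1 -5.6] w 45.61
[-0.11  0.07  0.01]
```

Freely 22–23 mm in. Last few millimetres to contact.

Request:
apply_moves([
  [[0,0,1.5,0,0,0,1],[0,0,2.5,0,0,0,1],[0,0,3.2,0,0,0,1],[0,0,3.8,0,0,0,1],[0,0,4,0,0,0,1],[0,0,4,0,0,0,1]],
])

```text
t: 18.0
position: [455.9, 288.9, 54.0]
ee_rot: [0.611, 0.792, 0.0, 0.0]
contact_force: [-3.5, -1.4, 6.0]
width: 45.5
```

Request:
apply_moves([
  [[0,0,0,0,0,0,0.3],[0,0,0,0,0,0,0.3],[0,0,0,0,0,0,0.3],[0,0,-5,0,0,0,0.3],[0,0,-25,0,0,0,0.3],[0,0,-60,0,0,0,0.3],[0,0,-100,0,0,0,0.3],[0,0,-120,0,0,0,0.3],[0,0,-120,0,0,0,0.3]],
])

```text
t: 19.12
position: [456.8, 289.2, 175.2]
ee_rot: [0.611, 0.792, 0.002, 0.001]
contact_force: [0.0, -0.6, 0.1]
width: 64.3
```

```bash
python3 - <<'E'
from cmd import *
from h import *
from plant import capture
sync()
d={n:capture(n) for n in("wrist","scene","top")}; pickle.dump(d,open("d8.pkl","wb"))
crop(d["wrist"]["image"],0,0,512,384,1.5,"pics/w8.png")
crop(d["scene"]["image"],110,140,270,260,5,"pics/s8.png")
E
```

```text
{'x': np.float64(456.79), 'y': np.float64(289.21), 'z': 175.19, 'yaw': np.float64(14.67)} tilt [0.0007 0.0041] v 0.045 F [ 0.  -0.6  0.1] w 64.29
```

View pics/w8.png

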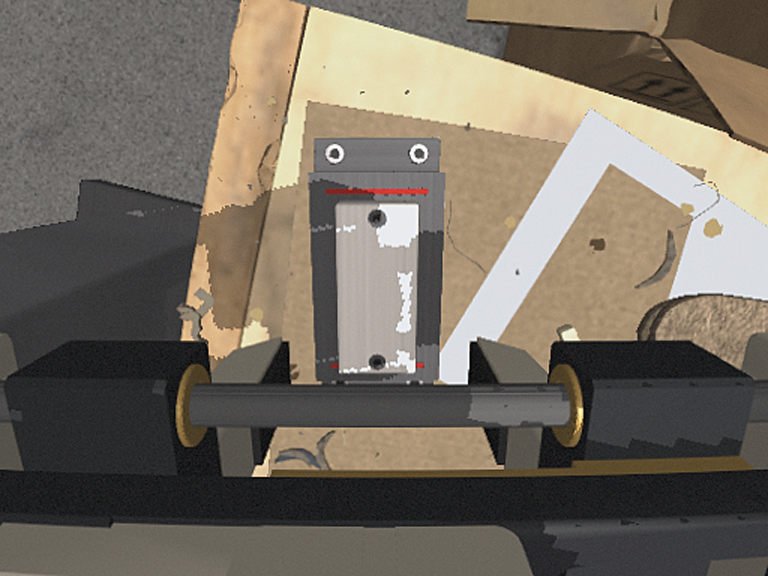

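View pics/s8.png

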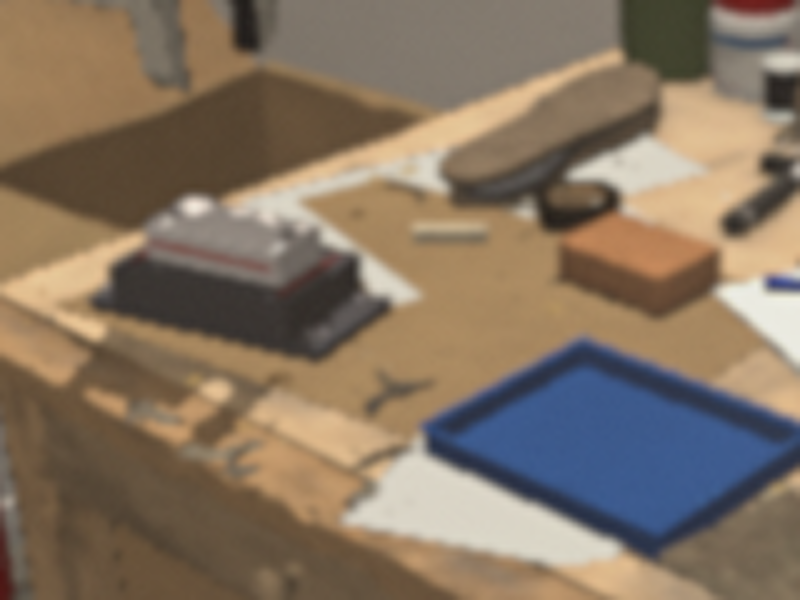

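```bash
python3 -c "
from plant import *
print(hand_in())"
```

```text
the job is handed in; nothing more can be done
None
```

The perforating head is seated fully home and flush on the die block, and the job is handed in at about 19 s of the 53 s allowed.

- **Sanding block:** I lifted it off and put it down on the bench at x 640, y 120 mm, long side across and clear of the head. I did not touch the tape roll or the other dies.
- **Head:** I gripped it across the bar at 40 N and lined it up over the die with the wrist camera. I lowered it while still gripped; the pins went in about 22 mm with no contact force. It then met the die at a TCP height of 54.0 mm, exactly where fully home was expected, pressing about 11 N. Only then did I open the jaws and raise the arm to about 175 mm.
- **Last checks:** the final scene and wrist pictures show the bar flat on the die, the sanding block on the bench, the tray empty and the tape roll in place. The heel die is outside those two crops.
- **Disagreements:**
  - The wrist camera read about 1 mm low across the bar compared with the jaws, and the top camera differed by a similar amount. I corrected for both.
  - The arm stopped up to 2 mm short of some commanded positions, and once about 8 mm low in height. I re-read its position before each descent.

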